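# Shut the vent and point the gas selector at the sample cylinder

### The job

Get the gas manifold on the bench ready to fill the steel sample cylinder: with a fingertip, first push the vent valve's lever (the one over the ribbed brass silencer) round until it stands crosswise to its pipe, which shuts it. Then push the selector's black pointer round until it points straight at the domed steel cylinder, and take the hand clear. Only push the levers, without pinching or forcing them, and leave the loose things standing around as they are.

Things in the scene. Friction and masses are not known exactly. Their poses are not given: they have to be found in the camera images.
- manifold: Fixed gas manifold; origin on the selector valve's vertical axis at bench height. Aluminium plate 8 mm thick, x -75 to 195, y -175 to 365 mm. Round steel selector body 60 mm across, top z 53 mm. Header pipe along y, top z 36 mm (brass end block at y -155, top z 38). Port pipes with nuts (top z 37) fan out at -0.9, 0, +0.9 rad from +x; turned up to 0.2 rad.
- pointer (a joint): Angle (rad) of the selector's black pointer about the vertical through the manifold's origin: 0 = along the manifold's +x, growing counter-clockwise from above. Stops at -2.3 and 2.3, starts at -2.1 to -1.5. Points at a port when it reads the port's angle. Stays where left; turning takes 0.16 N m (2.5 N at 65 mm).
- pointer_tip (a point): Point of the black pointer, 85 mm from its axis, z 68 mm. The pointer is one level straight bar 14 mm wide, 20 mm tall (z 58 to 78 mm) out to 66 mm from the axis, then a cone 21 mm thick narrowing to the tip; round hub 34 mm across, top z 80 mm. This point's +x is where it points.
- vent_valve: Fixed vent valve on the header pipe, 190 to 250 mm from the manifold's origin along the manifold's +y, same yaw. Brass block 42 x 50 mm, top z 53 mm; its pipe runs along y and ends at +y in a ribbed brass silencer (28 mm thick, 59 to 100 mm from the origin, top z 42 mm). Origin: on the lever's vertical axis at bench height.
- vent_lever (a joint): Angle (rad) of the vent lever about the vertical through the vent valve's origin: 0 = in line with the pipe, along the valve's +y (open); grows counter-clockwise from above, towards the robot; 1.57 = crosswise, along the valve's -x (shut). Stops at -0.05 and 1.66, starts at 0 to 0.4. Stays where left; turning takes 0.18 N m (2.8 N at 65 mm).
- vent_lever_tip (a point): Middle of the vent lever's outer end, 87.5 mm from its axis, z 68 mm. One level straight bar: steel 12 mm wide, 20 mm tall (z 58 to 78 mm), then from 42 mm out a black rubber grip 16 mm wide, 22 mm tall (z 57 to 79 mm). The lever points along this point's +y.
- sample_cylinder: Fixed upright steel cylinder, 56 mm across, with domed shoulder and narrow neck, top z 112 mm, on one of the three ports, 155 mm from the manifold's origin. It, the gauge and the jar stand one on each port, in any order. Origin: on its axis at bench height.
- gauge: Fixed dial gauge lying face up on one of the three ports: dark disc 63 mm across with a white face, top at z 64 mm. Origin: on its axis, at bench height.
- trap_jar: Fixed glass jar with a white plastic lid on one of the three ports: 60 mm across, top at z 86 mm. Origin: on its axis, at bench height.
- wash_bottle: Loose white plastic bottle with a red cap, 54 mm across, 115 mm tall, standing on the plate. Not part of the job. Origin: centre of its underside.
- coupling: Loose brass pipe coupling (short tube), 28 mm across, 28 mm tall, standing on the plate. Not part of the job. Origin: centre of its underside.
- power_box: Loose black power supply, 70 x 110 x 40 mm tall, on the bench beside the plate. Not part of the job. Origin: centre of its underside.
- mug: Loose white mug, 76 mm across, 85 mm tall, on the bench beside the plate. Not part of the job. Origin: centre of its underside.

How it is judged:
By the outcome, as a careful person would: the job done as asked, in the order asked, and still so for the second after the job is handed in, with the robot touching nothing.
It also fails if it takes over 69 s, if anything falls off the work surface, if the arm or the gripper's body presses on something with over 40 N, if the wrist force passes 120 N, or if a joint passes its speed limit or range.

### The arm

A 6-joint arm with a two-finger parallel gripper is mounted at the origin on the work surface. World frame = base frame: x ahead of the robot, y to its left, z up, the work surface at z = 0. Lengths are in mm, angles in rad, forces in N, time in s.
With the tool pointing down it reaches from about 325 to 900 mm from the base axis. Payload 6.1 kg.
Tool frame: the origin (TCP) lies between the finger pads; the fingertips stand 11 mm ahead of it and the grasp point (between the pads) lies 8 mm behind it; z points along the fingers, y is the line along which they close (so a half turn about z gives the same grasp; the last joint's range is limited). The gripper opens to 87 mm and grips with 3 to 60 N. Pads are 19 mm wide; open, the fingers measure 117 mm over their backs; the gripper's body (75 mm by 190 mm) begins 51 mm behind the grasp point.
Start: joints at [-1.355, 0.22, 1.526, -0, 1.395, -0.126], TCP at [209.482, -588.84, 233.538] pointing down, gripper open.
Joint ranges: [-2.98, 2.98], [-0.91, 2.08], [0.09, 2.57], [-1.24, 4.39], [0.2, 2.65], [-2.68, 2.68]. Speed limits (rad/s): [2.57, 2.57, 3.01, 3.14, 3.14, 3.14].

### API

Orientations are given as a rotation vector (axis times angle).
In Python, from plant import get_obs, get_image, camera_info, finish_job, boxes_of, trace gives the robot as it stands.
- The arm moves only by the tool step_arm, never from a script. Its argument "targets" is a list of rows, each a list of 7 numbers: the opening, from -1 (shut) to 1 (fully open), so that 0 is half open, then the shift along the tool's x, y, z in m, then the turn, a rotation vector about the tool's x, y, z in degrees. In form: [[jaw, tx, ty, tz, rx, ry, rz], ...]. A call has 1 to 10 rows; each row shifts and turns the commanded pose from where the row before left it, along the tool's axes as they then stand; what a row does not reach is not made up. A row lasts 1/8 s, in which the tool goes at most 62.5 mm and 10.7 degrees, less where a joint would pass 70% of its speed; a pose out of reach is approached as far as the arm can. A call with a gripper value outside its range is refused whole. The fingers move at their own pace and stop on an object; "newtons" is the grip in N (left out, the last holds). Time passes only in rows, so rows that do not move let the fingers close. It gives the time, the measured TCP pose, the force, the opening and the grip force at its end, in the units of the state.
- get_obs(): the state, without advancing time (a new reading comes with each control period).
- get_image(name): name is "scene" or "top" or "wrist"; returns the picture (384x512x3 uint8, blue, green, red); there is no depth.
- camera_info(name): a dict with "fx", "fy", "cx", "cy" (pixels), "rvec" (rotation vector, rad) and "tvec" (3), from world to camera coordinates, as OpenCV has them. Camera axes: x right, y down, z forward; pixel columns grow to the right and rows downward; lengths in mm; the calibration is good to about 2 mm. A picture is of the moment at which its call begins: read the wrist's pose just before it. camera_info takes no time and is no camera call; for the wrist camera it gives the pose at the moment of the call.
- finish_job(): hands the job in; it is judged then, once.
Trained networks look in the newest picture that a camera, given by its name, has taken for a name from the list of things; names that differ only in an ending like _2 or _b are one class to them, and where a whole thing is asked for, a point or a joint stands for the part that bears it (a point fixed in the world has none). Each returns a list of dicts, best first, with "confidence" (0 to 1); they miss things now and then, are a little off and sometimes report something else, mostly with a low value. They report only what shows in the picture. A call takes as long as a camera call.
- boxes_of(camera, target): "point" ([column, row] in pixels, amid what is visible of it).
- trace(camera, target): "mask" (384x512 bool, what is visible of it) and "point" ([column, row] in pixels, amid what is visible of it).
The state is a dict: "t": time; "joint_pos": joint angles; "dq": joint speeds; "joint_torque": joint torques, N m; "tcp_pos": TCP position; "ee_rot": TCP orientation; "force": force on the tool from outside, world axes, zero at the start; "wrist_torque": the same for the moment, N m; "opening": opening from 0.0 (shut) to 1.0 (fully open); "gripper_force": force on a finger pad.
Only numpy, scipy, OpenCV 4.12 (cv2) and the standard library are available. Lean on these libraries where they do the work, as an engineer would, in place of code of your own. Each camera call takes 0.05 s, during which the arm holds its last target. There are 200 camera calls.

## Working session

There is one attempt and no reset: what is moved stays moved. The work goes in short steps, Python scripts to look and compute and a tool call to move; the robot and the scene stay as the last step left them, time stands still between calls to the robot, and variables do not carry over. Pictures are saved under pics/ and viewed, at most 10 in all, crops included, and the job is handed in when it is done.

Besides the shell and the picture viewer there is one more tool, called as a command line: name --pt "numbers of a row" for each row, then --argument value for the rest. step_arm: Moves the arm, as the interface text tells. Its arguments: {"type":"object","properties":{"targets":{"type":"array"},"newtons":{"type":"number"}},"required":["targets"]}

```bash
mkdir -p pics; cat > h.py <<'E'
import numpy as np, cv2
from plant import *
def ray(cam,uv):
    c=camera_info(cam);R,_=cv2.Rodrigues(np.array(c["rvec"],float));t=np.array(c["tvec"],float).ravel()
    d=R.T@np.array([(uv[0]-c["cx"])/c["fx"],(uv[1]-c["cy"])/c["fy"],1]);return -R.T@t,d
def at(cam,uv,z):
    o,d=ray(cam,uv);return (o+d*(z-o[2])/d[2])[:2]
def px(cam,P):
    c=camera_info(cam);K=np.array([[c["fx"],0,c["cx"]],[0,c["fy"],c["cy"]],[0,0,1.]])
    return cv2.projectPoints(np.array(P,float).reshape(-1,3),np.array(c["rvec"],float),np.array(c["tvec"],float),K,None)[0].reshape(-1,2)
E
python3 - <<'E'
from h import *
for c in("top","scene"):
    im=get_image(c);cv2.imwrite(f"pics/{c}0.png",im);print(c,ray(c,(256,192)))
Z=dict(pointer_tip=68,vent_lever_tip=68,vent_valve=53,manifold=53,sample_cylinder=112,gauge=64,trap_jar=86,wash_bottle=115,coupling=28,power_box=40,mug=85)
for n,z in Z.items():
    for c in("top","scene"):
        for b in boxes_of(c,n)[:2]: print(n,c,np.round(b["point"]),round(b["confidence"],2),at(c,b["point"],z).round())
print(get_obs())
E
```

```text
top (array([ 519.97204297,   18.36642634, 1146.66406758]), array([ 0.08213817, -0.02081823, -0.99664188]))
scene (array([1303.16980197, -434.33615137,  639.404882  ]), array([-0.68778044,  0.45300469, -0.56724664]))
pointer_tip top [316. 205.] 0.57 [ 574. -154.]
pointer_tip scene [178. 210.] 0.67 [ 580. -168.]
vent_lever_tip top [205. 202.] 0.52 [585. 123.]
vent_lever_tip scene [278. 178.] 0.65 [587. 104.]
vent_valve top [214. 199.] 0.77 [594. 102.]
vent_valve scene [274. 190.] 0.83 [609.  77.]
manifold top [276. 182.] 0.86 [634. -55.]
manifold scene [205. 238.] 0.67 [ 680. -153.]
sample_cylinder top [308. 143.] 0.75 [ 723. -132.]
sample_cylinder scene [217. 254.] 0.86 [ 796. -183.]
sample_cylinder scene [258. 224.] 0.23 [760. -71.]
gauge top [360. 166.] 0.75 [ 673. -267.]
gauge top [316. 204.] 0.48 [ 577. -155.]
gauge scene [155. 259.] 0.72 [ 699. -270.]
trap_jar top [263. 162.] 0.57 [681. -21.]
trap_jar top [276. 182.] 0.17 [631. -54.]
trap_jar scene [258. 224.] 0.97 [735. -52.]
wash_bottle top [213. 139.] 0.66 [735.  99.]
wash_bottle top [316. 206.] 0.23 [ 571. -145.]
wash_bottle 
[... 424 characters left out ...]
.2, 'joint_pos': array([-1.35510442e+00,  2.20409659e-01,  1.52650735e+00, -1.64235469e-05,
        1.39468586e+00, -1.26073788e-01]), 'dq': array([-1.39625854e-03,  3.41340902e-04, -2.22121824e-05,  4.98552340e-04,
        5.34410210e-04,  5.23522975e-04]), 'joint_torque': array([ 9.74619870e-04, -4.94568300e+01, -3.87712812e+01,  6.98542292e-02,
        4.67818079e-02, -5.51810459e-06]), 'tcp_pos': array([ 209.47457921, -588.84279506,  233.52775632]), 'ee_rot': array([-3.09582531e+00, -5.34238229e-01,  2.60919521e-05]), 'force': array([ 0.22648257, -0.56224941,  0.24963145]), 'wrist_torque': array([ 0.03415825, -0.00228208, -0.03411442]), 'gripper_force': 0.0, 'opening': 1.000039385179972}
```

View pics/top0.png

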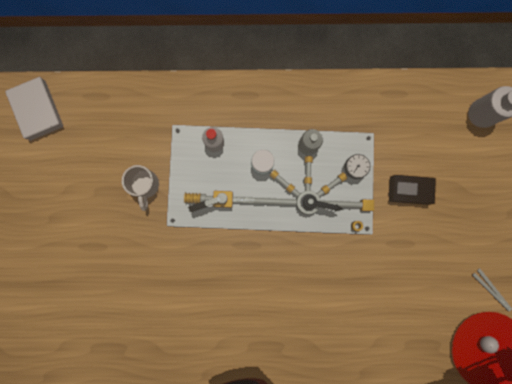

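View pics/scene0.png

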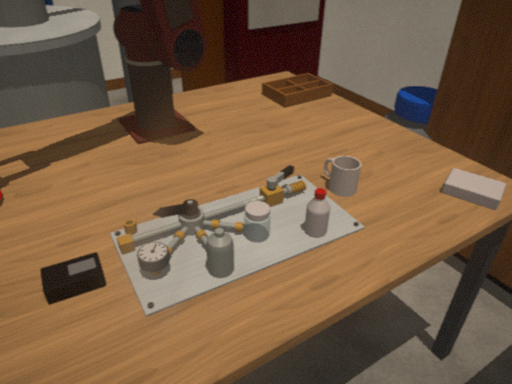

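The top view shows the plate at px (170–373, 126–233). The steel cylinder is on the middle port (312,140), the gauge on the right port (358,166) and the jar on the left port (263,162). The selector hub is at (309,202) with its pointer toward (340,208). The vent lever runs from (222,198) to (192,208). The coupling (357,226), bottle (213,140), mug and power box are all clear of both levers.

```bash
python3 - <<'E'
from h import *
from scipy.optimize import least_squares
im=get_image("top")
m=trace("top","manifold")[0]["mask"].astype(np.uint8)
print(m.sum())
# plate by brightness/greyness
hsv=cv2.cvtColor(im,cv2.COLOR_BGR2HSV)
g=((hsv[...,1]<45)&(hsv[...,2]>110)).astype(np.uint8); g[:110]=0;g[245:]=0;g[:,:160]=0;g[:,385:]=0
g=cv2.morphologyEx(g,cv2.MORPH_OPEN,np.ones((3,3)))
for k,a in(("trace",m),("col",g)):
    cs,_=cv2.findContours(a,0,2);c=max(cs,key=cv2.contourArea)
    W=np.array([at("top",p[0],8) for p in c],np.float32)
    r=cv2.minAreaRect(W);print(k,r)
    R=np.array(cv2.boxPoints(r));print(R.round(1))
for n,z in(("pointer_tip",68),("vent_lever_tip",68),("sample_cylinder",60),("gauge",64),("trap_jar",86)):
    for t in trace("top",n)[:2]:
        k=t["mask"];ys,xs=np.nonzero(k)
        W=np.array([at("top",(x,y),z) for x,y in zip(xs,ys)],np.float32)
        print(n,round(t["confidence"],2),len(xs),W.mean(0),W.min(0),W.max(0),"line",cv2.fitLine(W,2,0,.01,.01).ravel())
x0,y0=160,115
cv2.imwrite("pics/crop1.png",cv2.resize(im[115:245,160:385],None,fx=3.5,fy=3.5,interpolation=cv2.INTER_CUBIC))
E
```

```text
17517
trace ((647.5592041015625, -44.841278076171875), (543.4469604492188, 271.52484130859375), 87.37666320800781)
[[ 499.5 -310.1]
 [ 770.7 -322.5]
 [ 795.6  220.4]
 [ 524.4  232.8]]
col ((649.2265014648438, -45.31561279296875), (540.0780029296875, 271.0593566894531), 87.16996002197266)
[[ 500.5 -308.3]
 [ 771.3 -321.7]
 [ 797.9  217.7]
 [ 527.2  231.1]]
pointer_tip 0.76 299 [ 577.48157 -158.03146] [ 561.8623  -213.25616] [ 597.62177 -118.80658] line [ 2.2603054e-01  9.7412020e-01  5.7748157e+02 -1.5803148e+02]
vent_lever_tip 0.56 256 [582.6711  116.83783] [560.4004   70.99003] [604.7028  165.88992] line [ 3.2001093e-01 -9.4741386e-01  5.8267133e+02  1.1683782e+02]
sample_cylinder 0.68 496 [ 735.9804  -141.87468] [ 705.1521  -174.23682] [ 767.3467  -110.07505] line [ 7.4413067e-01 -6.6803408e-01  7.3598029e+02 -1.4187466e+02]
gauge 0.95 504 [ 671.3903  -258.45068] [ 639.6653 -290.9357] [ 703.4052  -227.05353] line [ 5.5968225e-01 -8.2870728e-01  6.7139044e+02 -2.5845059e+02]
gauge 0.25 914 [589.9972  107.00496] [560.5264     3.450753] [615.21936 181.57162] line [ 3.7563976e-02 -9.9929422e-01  5.8999701e+02  1.0700493e+02]
```

View pics/crop1.png

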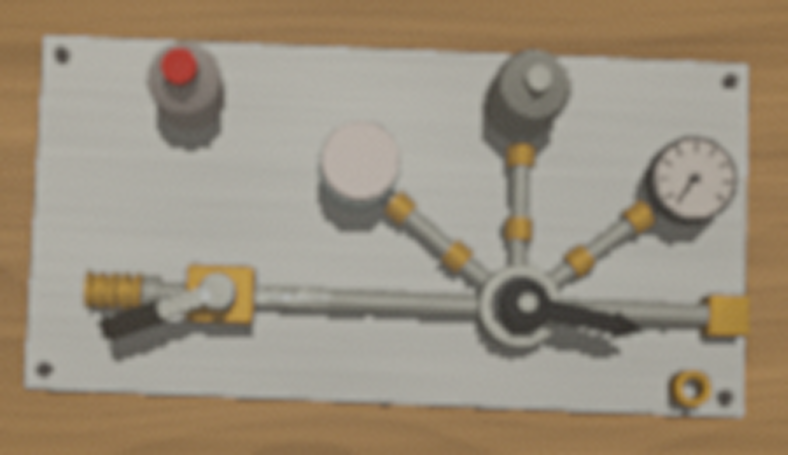

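step_arm --pt "-1 0.031 -0.028 0 0 0 0" --pt "-1 0.031 -0.028 0 0 0 0" --pt "-1 0.031 -0.028 0 0 0 0" --pt "-1 0.031 -0.028 0 0 0 0" --pt "-1 0.031 -0.028 0 0 0 0" --pt "-1 0.031 -0.028 0 0 0 0" --pt "-1 0.031 -0.028 0 0 0 0" --pt "-1 0.031 -0.028 0 0 0 0" --pt "-1 0.031 -0.028 0 0 0 0" --pt "-1 0.031 -0.028 0 0 0 0" --newtons 5

```text
t: 2.8
tcp_pos: [408.3, -220.0, 233.8]
ee_rot: [3.095, 0.534, 0.001]
force: [0.1, 0.2, -0.4]
opening: 0.02
gripper_force: 0.0
```

step_arm --pt "-1 0.031 -0.028 0 0 0 0" --pt "-1 0.031 -0.028 0 0 0 0" --pt "-1 0.031 -0.028 0 0 0 0" --pt "-1 0.031 -0.028 0 0 0 0" --pt "-1 0.031 -0.028 0 0 0 0" --pt "-1 0.031 -0.028 0 0 0 0" --pt "-1 0.031 -0.028 0 0 0 0" --pt "-1 0.031 -0.028 0 0 0 0" --pt "-1 0.031 -0.028 0 0 0 0" --pt "-1 0 0 0 0 0 0"

```text
t: 4.05
tcp_pos: [586.6, 112.1, 233.3]
ee_rot: [-3.094, -0.539, -0.0]
force: [0.4, 0.0, -0.3]
opening: 0.002
gripper_force: 0.0
```

```bash
python3 - <<'E'
from h import *
o=get_obs();print(o["t"],o["tcp_pos"],o["ee_rot"],o["opening"],o["joint_pos"])
im=get_image("wrist");cv2.imwrite("pics/w1.png",im)
M=np.array([584,-137.]);yaw=-.048;ey=np.array([-np.sin(yaw),np.cos(yaw)])
t=trace("wrist","vent_lever_tip")
for b in t[:2]:
    ys,xs=np.nonzero(b["mask"]);W=np.array([at("wrist",(x,y),77) for x,y in zip(xs,ys)],np.float32)
    print(b["confidence"],len(xs),W.mean(0),W.min(0),W.max(0),cv2.fitLine(W,2,0,.01,.01).ravel(),cv2.minAreaRect(W))
for b in boxes_of("wrist","vent_valve")[:1]:print(b["confidence"],b["point"],at("wrist",b["point"],53))
V=M+216*ey
print(V,px("wrist",[[*V,80]]))
E
```

```text
4.05 [586.61979023 112.13201313 233.28154623] [-3.09444070e+00 -5.39275585e-01 -3.07869703e-05] 0.002128781012613943 [5.65961893e-02 1.54864642e-01 1.60202368e+00 5.20807621e-04
 1.38474423e+00 1.28221698e+00]
0.55 2212 [582.9852   112.098946] [558.84735  65.03759] [608.04083 161.14221] [ 3.12704533e-01 -9.49850440e-01  5.82985168e+02  1.12098854e+02] ((581.8792114257812, 113.11150360107422), (28.663654327392578, 98.90872192382812), 19.54982566833496)
0.92 [258.5, 166.1] [589.67299242 104.06304446]
[594.36401915  78.75121577] [[286.90571856 177.47733862]]
```

View pics/w1.png

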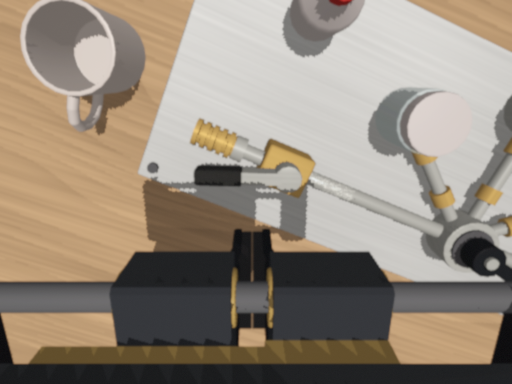

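The wrist view agrees with the top-view fit. The lever pivot is at px (290,177) and its end at (196,176), in line with the tool's y. The fingers are shut, nothing stands near, and the finger can come down on the far side of the lever.

step_arm --pt "-1 0.039 -0.024 0 0 0 0" --pt "-1 0 0 0.04 0 0 0" --pt "-1 0 0 0.04 0 0 0" --pt "-1 0 0 0.04 0 0 0" --pt "-1 0 0 0.02 0 0 0" --pt "-1 0 0 0.02 0 0 0" --pt "-1 0 0 0 0 0 0"

```text
t: 5.08
tcp_pos: [614.1, 145.0, 72.5]
ee_rot: [-3.096, -0.533, 0.003]
force: [0.1, -0.2, -0.5]
opening: 0.005
gripper_force: 0.0
```

```bash
python3 - <<'E'
from h import *
o=get_obs();print(o["t"],o["tcp_pos"],o["ee_rot"],o["force"])
im=get_image("wrist");cv2.imwrite("pics/w2.png",im)
E
```

```text
5.075 [614.0765145  145.00207883  72.53045113] [-3.09586033 -0.53342459  0.00316909] [ 0.1132396  -0.17710688 -0.49272015]
```

View pics/w2.png

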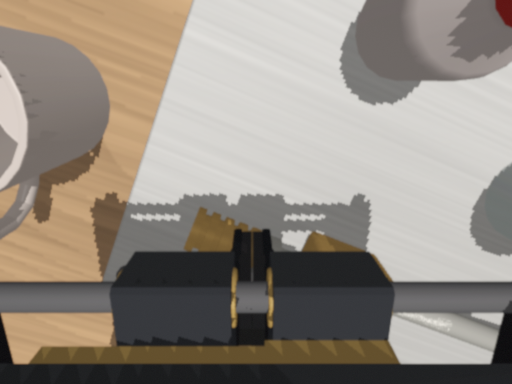

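step_arm --pt "-1 -0.008 0 0 0 0 0" --pt "-1 -0.007 0 0 0 0 0" --pt "-1 -0.005 0 0 0 0 0" --pt "-1 -0.0025 0 0 0 0 0" --pt "-1 -0.0052 -0.0013 0 0 0 -5" --pt "-1 -0.0052 -0.0013 0 0 0 -5" --pt "-1 -0.0052 -0.0013 0 0 0 -5" --pt "-1 -0.0052 -0.0013 0 0 0 -5"

```text
t: 6.12
tcp_pos: [573.2, 134.3, 74.1]
ee_rot: [-2.953, -1.067, -0.004]
force: [0.9, 4.5, -0.1]
opening: 0.001
gripper_force: 1.8
```

```bash
cat > st.py <<'E'
from h import *
import sys
from scipy.spatial.transform import Rotation as Ro
o=get_obs();R=Ro.from_rotvec(o["ee_rot"]).as_matrix()
print(round(o["t"],2),o["tcp_pos"].round(1),"yaw",np.arctan2(R[1,0],R[0,0]).round(3),"F",o["force"].round(1))
def show(n,z,P):
    for c in("top","wrist","scene"):
        get_image(c)
        for b in trace(c,n)[:1]:
            ys,xs=np.nonzero(b["mask"]);W=np.array([at(c,(x,y),z) for x,y in zip(xs,ys)],np.float32)
            l=cv2.fitLine(W,2,0,.01,.01).ravel();d=W.mean(0)-P
            print(n,c,round(b["confidence"],2),len(xs),"mean",W.mean(0).round(1),"line ang",np.arctan2(l[1],l[0]).round(3),"from pivot",np.arctan2(d[1],d[0]).round(3),np.hypot(*d).round(1))
E
python3 - <<'E'
from st import *
V=np.array([595.4,76.])
show("vent_lever_tip",72,V)
d=o["tcp_pos"][:2]-V;print(np.hypot(*d),np.arctan2(d[1],d[0])-np.pi/2)
E
```

```text
6.12 [573.2 134.3  74.1] yaw 0.694 F [ 0.9  4.5 -0.1]
vent_lever_tip top 0.5 344 mean [ 577.2 -158.9] line ang 1.314 from pivot -1.648 235.6
vent_lever_tip scene 0.51 205 mean [587.9  86.2] line ang -0.794 from pivot 2.205 12.6
62.34630326317833 0.3633173299318131
```

```bash
python3 - <<'E'
from st import *
a=get_image("scene");b=get_image("wrist");print(get_obs()["force"])
a=cv2.resize(a[130:230,200:360],(512,320),interpolation=cv2.INTER_CUBIC)
cv2.imwrite("pics/w3.png",np.vstack([a,b[130:]])[:600])
E
```

```text
6.42 [573.2 133.3  73.8] yaw 0.69 F [0.8 2.6 1.5]
[1.13983184 2.45610703 1.61406845]
```

View pics/w3.png

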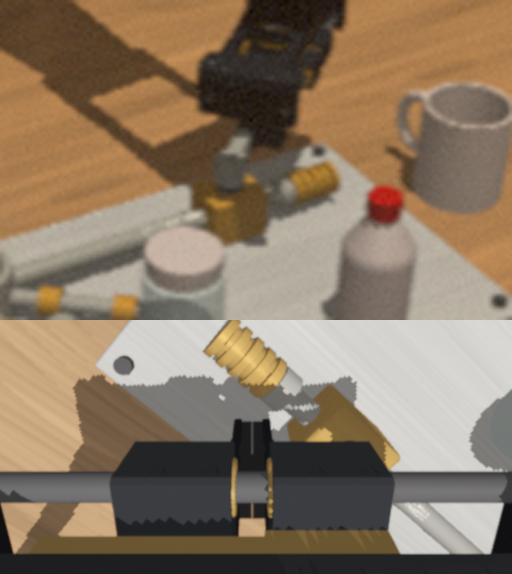

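The lever is following the fingertip: in the scene crop its steel part at (232,160) has swung toward the robot. Forces are only a few newtons, so I'll carry on.

step_arm --pt "-1 -0.0052 -0.0013 0 0 0 -5" --pt "-1 -0.0052 -0.0013 0 0 0 -5" --pt "-1 -0.0052 -0.0013 0 0 0 -5" --pt "-1 -0.0052 -0.0013 0 0 0 -5" --pt "-1 -0.0052 -0.0013 0 0 0 -5" --pt "-1 -0.0052 -0.0013 0 0 0 -5" --pt "-1 -0.0052 -0.0013 0 0 0 -5" --pt "-1 -0.0039 -0.001 0 0 0 -4" --pt "-1 0 0 0 0 0 0"

```text
t: 7.65
tcp_pos: [542.8, 105.6, 73.7]
ee_rot: [-2.433, -1.988, -0.0]
force: [-0.1, 2.3, 1.2]
opening: -0.001
gripper_force: 1.4
```

```bash
python3 - <<'E'
from st import *
V=np.array([595.4,76.])
d=o["tcp_pos"][:2]-V;print(d,np.hypot(*d))
show("vent_lever_tip",72,V)
a=get_image("scene");b=get_image("wrist");print(get_obs()["force"])
a=cv2.resize(a[130:230,200:360],(512,320),interpolation=cv2.INTER_CUBIC)
cv2.imwrite("pics/w4.png",np.vstack([a,b[130:]])[:600])
E
```

```text
7.65 [542.8 105.6  73.7] yaw 1.37 F [-0.1  2.3  1.2]
[-52.62652349  29.58152651] 60.3706690787672
vent_lever_tip top 0.72 1287 mean [ 610.6 -391.9] line ang 1.512 from pivot -1.538 468.2
vent_lever_tip scene 0.69 267 mean [564.2  79.1] line ang -0.177 from pivot 3.042 31.3
[-0.1436178   1.68759789  1.29040067]
```

View pics/w4.png

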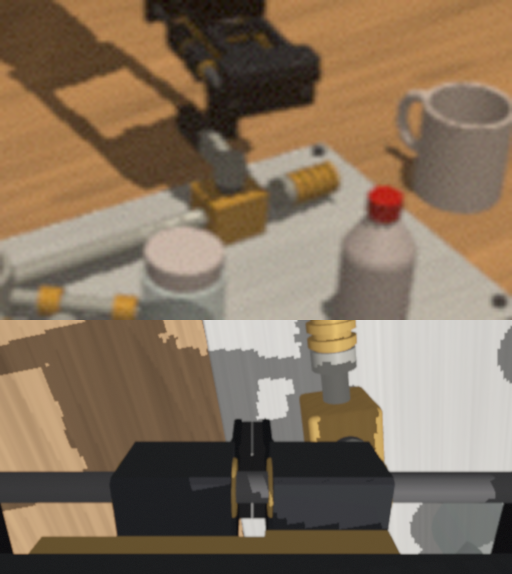

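step_arm --pt "-1 -0.0044 -0.0011 0 0 0 -4.2" --pt "-1 -0.0044 -0.0011 0 0 0 -4.2" --pt "-1 0 0 0 0 0 0" --pt "-1 0.015 0 0 0 0 0" --pt "-1 0.015 0 0 0 0 0" --pt "-1 0 0 -0.05 0 0 0" --pt "-1 0 0 -0.05 0 0 0" --pt "-1 0 0 -0.05 0 0 0" --pt "-1 -0.05 0.02 -0.01 0 0 0" --pt "-1 -0.03 0.02 0 0 0 0"

```text
t: 9.3
tcp_pos: [577.7, 44.9, 235.6]
ee_rot: [2.276, 2.161, 0.003]
force: [-0.4, 0.4, 0.1]
opening: 0.003
gripper_force: 0.0
```

```bash
python3 - <<'E'
from st import *
V=np.array([595.4,76.])
show("vent_lever_tip",77,V)
a=get_image("wrist");cv2.imwrite("pics/w5.png",a)
for b in boxes_of("wrist","vent_lever_tip"):print(b,at("wrist",b["point"],77))
print(px("wrist",[[*V,80],[*(V+87.5*np.array([-1,.048])),77],[*(V+87.5*np.array([-.995,.148])),77]]))
E
```

```text
9.3 [577.7  44.9 235.6] yaw 1.519 F [-0.4  0.4  0.1]Traceback (most recent call last):
  File "<stdin>", line 3, in <module>
  File "st.py", line 10, in show
    ys,xs=np.nonzero(b["mask"]);W=np.array([at(c,(x,y),z) for x,y in zip(xs,ys)],np.float32)
                                            ~~^^^^^^^^^^^
  File "h.py", line 7, in at
    o,d=ray(cam,uv);return (o+d*(z-o[2])/d[2])[:2]
        ~~~^^^^^^^^
  File "h.py", line 4, in ray
    c=camera_info(cam);R,_=cv2.Rodrigues(np.array(c["rvec"],float));t=np.array(c["tvec"],float).ravel()
ValueError: time passes only in moves, steps and waits
```

```bash
cat > h.py <<'E'
import numpy as np, cv2
from plant import *
def atm(cam,uv,z):
    c=camera_info(cam);R,_=cv2.Rodrigues(np.array(c["rvec"],float));o=-R.T@np.array(c["tvec"],float).ravel()
    uv=np.atleast_2d(uv).astype(float)
    d=np.c_[(uv[:,0]-c["cx"])/c["fx"],(uv[:,1]-c["cy"])/c["fy"],np.ones(len(uv))]@R
    return (o+d*((z-o[2])/d[:,2])[:,None])[:,:2].astype(np.float32)
def at(cam,uv,z): return atm(cam,uv,z)[0]
def px(cam,P):
    c=camera_info(cam);K=np.array([[c["fx"],0,c["cx"]],[0,c["fy"],c["cy"]],[0,0,1.]])
    return cv2.projectPoints(np.array(P,float).reshape(-1,3),np.array(c["rvec"],float),np.array(c["tvec"],float),K,None)[0].reshape(-1,2)
E
sed -i 's/W=np.array(\[at(c,(x,y),z) for x,y in zip(xs,ys)\],np.float32)/W=atm(c,np.c_[xs,ys],z)/' st.py
python3 - <<'E'
from st import *
V=np.array([595.4,76.])
show("vent_lever_tip",77,V)
a=get_image("wrist");cv2.imwrite("pics/w5.png",a)
for b in boxes_of("wrist","vent_lever_tip"):print(b,at("wrist",b["point"],77))
print(px("wrist",[[*V,80],[*(V+87.5*np.array([-1,.048])),77],[*(V+87.5*np.array([-.995,.148])),77]]))
E
```

```text
9.4 [577.8  43.2 233.8] yaw 1.515 F [-0.7  0.2  0.7]
vent_lever_tip top 0.42 311 mean [ 577.3 -157.3] line ang 1.33 from pivot -1.648 234.0
vent_lever_tip wrist 0.76 2296 mean [557.   80.4] line ang 0.03 from pivot 3.029 38.6
vent_lever_tip scene 0.7 315 mean [568.7  69.4] line ang -0.051 from pivot -2.898 27.5
{'point': [231.7, 139.5], 'confidence': 0.88} [559.5783   80.00905]
[[272.24012546 142.43442681]
 [173.94895659 142.34235219]
 [173.24700679 132.50594678]]
```

View pics/w5.png

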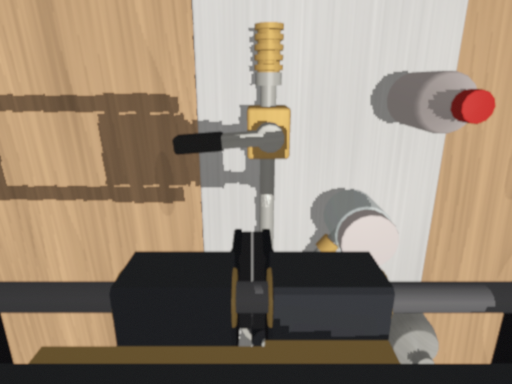

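The lever at px (175,145)–(272,137) now stands about crosswise, but it may be slightly past. I'll fit its angle against the plate edges before accepting it.

```bash
cat > fit.py <<'E'
from h import *
from scipy.optimize import minimize
def box(a,b,w,z0,z1): return [(l,s*w/2,z) for l in(a,b) for s in(-1,1) for z in(z0,z1)]
PARTS={"vent":[box(0,42,12,58,78),box(42,87.5,16,57,79)],
 "ptr":[box(0,66,14,58,78),[(66,10.5*np.cos(t),68+10.5*np.sin(t)) for t in np.arange(0,6.3,.3)]+[(85,0,68)]]}
def sil(cam,parts,P,ang,S):
    m=np.zeros((384*S,512*S),np.uint8);c,s=np.cos(ang),np.sin(ang)
    for p in parts:
        p=np.array(p);W=np.c_[P[0]+c*p[:,0]-s*p[:,1],P[1]+s*p[:,0]+c*p[:,1],p[:,2]]
        h=cv2.convexHull(((px(cam,W)+.5)*S).astype(np.float32))
        cv2.fillConvexPoly(m,h.round().astype(np.int32),1)
    return m
def fit(cam,mask,kind,P0,a0,rmin,free=True):
    S=2;M=cv2.resize(mask.astype(np.uint8),None,fx=S,fy=S,interpolation=cv2.INTER_NEAREST)
    yy,xx=np.mgrid[:384*S,:512*S]
    # ROI: farther than rmin from the pivot
    G=atm(cam,np.c_[xx.ravel()/S,yy.ravel()/S],72);roi=(np.hypot(*(G-np.array(P0,np.float32)).T)>rmin).reshape(M.shape)&(yy<S*225 if cam=="wrist" else True)
    def f(q):
        P=(P0[0]+q[0],P0[1]+q[1]) if free else P0
        m=sil(cam,PARTS[kind],P,a0+q[-1]/50,S)
        return -(m&M)[roi].sum()/((m|M)[roi].sum()+1)
    x0=np.zeros(3 if free else 1);n=len(x0)
    sim=np.vstack([x0]+[x0+6*np.eye(n)[i] for i in range(n)])
    r=minimize(f,x0,method="Nelder-Mead",options=dict(initial_simplex=sim,maxfev=150,xatol=.05,fatol=1e-4))
    return (np.array(P0)+r.x[:2] if free else P0),a0+r.x[-1]/50,-r.fun
E
python3 - <<'E'
from fit import *
im=get_image("wrist");b=trace("wrist","vent_lever_tip")[0]
print(b["confidence"])
for P0 in((595.4,76.),(595,80)):
    P,a,i=fit("wrist",b["mask"],"vent",P0,np.pi-.03,28);print("lever",P.round(1),"ang",round(a,3),"joint-if-yaw-.048",round(a-np.pi/2+.048,3),"iou",round(i,3))
# plate edges
hsv=cv2.cvtColor(im,cv2.COLOR_BGR2HSV);s=hsv[...,1].astype(float)
def edge(c0,c1,rows):
    pts=[]
    for r in rows:
        g=np.diff(cv2.GaussianBlur(s[r:r+1,c0:c1],(5,1),0).ravel());k=np.abs(g).argmax();pts.append((c0+k+.5,r))
    W=atm("wrist",np.array(pts),8)
    vx,vy,x,y=cv2.fitLine(W,cv2.DIST_HUBER,0,.01,.01).ravel()
    return np.arctan(-vx/vy),(x,y),np.abs((W-[x,y])@np.array([-vy,vx])).mean()
print("left",edge(185,215,list(range(5,85))+list(range(215,245))));print("right",edge(415,490,range(150,240)), edge(430,490,range(2,60)))
# block
m=cv2.inRange(hsv,(12,110,90),(30,255,255));m[:100]=0;m[170:]=0;m[:,:240]=0;m[:,300:]=0
ys,xs=np.nonzero(m);W=atm("wrist",np.c_[xs,ys],53);print("block",cv2.minAreaRect(W),W.min(0),W.max(0))
m=cv2.inRange(hsv,(12,110,90),(30,255,255));m[75:]=0;m[:,:240]=0;m[:,300:]=0
ys,xs=np.nonzero(m);W=atm("wrist",np.c_[xs,ys],28);print("silencer",cv2.minAreaRect(W),W.min(0),W.max(0))
E
```

```text
0.9
lever [596.4  66. ] ang 3.372 joint-if-yaw-.048 1.849 iou -0.0
lever [601.  86.] ang 2.872 joint-if-yaw-.048 1.349 iou -0.0
left (np.float32(-0.05278738), (np.float32(519.2356), np.float32(89.51795)), np.float32(0.25154114))
right (np.float32(-0.051778868), (np.float32(783.56683), np.float32(-7.9938374)), np.float32(0.28967166)) (np.float32(-0.05668588), (np.float32(792.5361), np.float32(164.65765)), np.float32(0.24957429))
block ((592.98388671875, 80.99604797363281), (48.52570343017578, 39.58656311035156), 86.9285659790039) [572.1843    56.420723] [613.74365 106.16786]
silencer ((597.6915893554688, 158.35037231445312), (41.68268585205078, 25.38050079345703), 86.95182037353516) [584.11414 137.01608] [611.35864 179.63786]fit.py:21: RuntimeWarning: overflow encountered in scalar negative
  return -(m&M)[roi].sum()/((m|M)[roi].sum()+1)
```

```bash
sed -i 's/return -(m&M)\[roi\].sum()/return -float((m\&M)[roi].sum())/' fit.py
python3 - <<'E'
from fit import *
im=get_image("wrist");b=trace("wrist","vent_lever_tip")[0]
for P0 in((593.3,79.5),(595,77)):
  for fr in(True,False):
    P,a,i=fit("wrist",b["mask"],"vent",P0,np.pi-.03,28,fr);print("lever",np.round(P,1),"ang",round(a,3),"joint yaw-.053",round(a-np.pi/2+.053,3),"iou",round(i,3))
E
```

```text
lever [594.  79.] ang 3.163 joint yaw-.053 1.646 iou 0.933
lever [593.3  79.5] ang 3.177 joint yaw-.053 1.659 iou 0.935
lever [593.7  78.1] ang 3.154 joint yaw-.053 1.636 iou 0.928
lever [595  77] ang 3.134 joint yaw-.053 1.616 iou 0.893
```

The lever overshot to about 1.645, roughly 0.07 rad too far. I'll nudge it back from the other side.

step_arm --pt "-1 -0.009 -0.045 0 0 0 0" --pt "-1 0 0 0.04 0 0 0" --pt "-1 0 0 0.04 0 0 0" --pt "-1 0 0 0.04 0 0 0" --pt "-1 0 0 0.02 0 0 0" --pt "-1 0 0 0.02 0 0 0" --pt "-1 0.01 0 0 0 0 0" --pt "-1 0.007 0 0 0 0 0" --pt "-1 0 0 0 0 0 0"

```text
t: 11.12
tcp_pos: [532.9, 56.4, 74.8]
ee_rot: [2.277, 2.163, 0.002]
force: [0.6, 0.7, 0.4]
opening: 0.008
gripper_force: 0.0
```

step_arm --pt "-1 0.002 0 0 0 0 0" --pt "-1 0.002 0 0 0 0 0" --pt "-1 0.002 0 0 0 0 0" --pt "-1 0.0018 0 0 0 0 0" --pt "-1 0 0 0 0 0 0" --pt "-1 0 0 0 0 0 0"

```text
t: 11.88
tcp_pos: [532.4, 63.4, 73.5]
ee_rot: [2.279, 2.162, 0.0]
force: [0.0, -2.2, 2.5]
opening: 0.007
gripper_force: 1.2
```

step_arm --pt "-1 0.0008 0 0 0 0 0" --pt "-1 0 0 0 0 0 0" --pt "-1 -0.01 0 0 0 0 0" --pt "-1 -0.015 0 0 0 0 0" --pt "-1 0 0 -0.05 0 0 0" --pt "-1 0 0 -0.05 0 0 0" --pt "-1 0 0 -0.05 0 0 0" --pt "-1 0.009 0.045 -0.01 0 0 0" --pt "-1 0 0 0 0 0 0" --pt "-1 0 0 0 0 0 0"

```text
t: 13.12
tcp_pos: [575.5, 45.3, 232.3]
ee_rot: [-2.278, -2.16, 0.003]
force: [-0.7, -0.3, -0.3]
opening: 0.005
gripper_force: 0.0
```

```bash
python3 - <<'E'
from fit import *
im=get_image("wrist");b=trace("wrist","vent_lever_tip")[0];cv2.imwrite("pics/w6.png",im)
o=get_obs();print(o["t"],o["tcp_pos"],o["ee_rot"])
for P0 in((593.7,79.),(593.3,79.5)):
  for fr in(True,False):
    P,a,i=fit("wrist",b["mask"],"vent",P0,np.pi-.03,28,fr);print("lever",np.round(P,1),"ang",round(a,3),"joint yaw-.053",round(a-np.pi/2+.053,3),"iou",round(i,3))
E
```

```text
13.225 [575.18397907  45.52041662 232.34180901] [-2.27815995 -2.16057023  0.00261213]
lever [593.3  81.5] ang 3.103 joint yaw-.053 1.585 iou 0.921
lever [593.7  79. ] ang 3.065 joint yaw-.053 1.547 iou 0.924
lever [593.5  80.9] ang 3.099 joint yaw-.053 1.581 iou 0.919
lever [593.3  79.5] ang 3.07 joint yaw-.053 1.553 iou 0.919
```

The vent lever now reads about 1.57, which is shut. Next is the selector.

step_arm --pt "-1 -0.042 -0.003 0 0 0 0" --pt "-1 -0.042 -0.003 0 0 0 0" --pt "-1 -0.042 -0.003 0 0 0 0" --pt "-1 -0.042 -0.003 0 0 0 0" --pt "-1 -0.042 -0.003 0 0 0 0" --pt "-1 0 0 0 0 0 10" --pt "-1 0 0 0 0 0 10" --pt "-1 0 0 0 0 0 10" --pt "-1 0 0 0 0 0 10" --pt "-1 0 0 0 0 0 10"

```text
t: 14.48
tcp_pos: [549.4, -162.8, 232.9]
ee_rot: [-2.981, -0.987, 0.001]
force: [-0.4, -0.3, -1.4]
opening: 0.003
gripper_force: 0.0
```

step_arm --pt "-1 0 0 0 0 0 10" --pt "-1 0 0 0 0 0 10" --pt "-1 0 0 0 0 0 10" --pt "-1 0 0 0 0 0 10" --pt "-1 0 0 0 0 0 10" --pt "-1 0 0 0 0 0 0" --pt "-1 0 0 0 0 0 0"

```text
t: 15.35
tcp_pos: [550.0, -162.9, 233.3]
ee_rot: [-3.122, 0.351, 0.001]
force: [-0.5, 0.4, -0.2]
opening: 0.005
gripper_force: 0.0
```

```bash
python3 - <<'E'
from st import *
from fit import *
im=get_image("wrist");cv2.imwrite("pics/w7.png",im)
b=trace("wrist","pointer_tip")
if b:
  b=b[0];ys,xs=np.nonzero(b["mask"]);W=atm("wrist",np.c_[xs,ys],75);print(b["confidence"],len(xs),W.mean(0),W.min(0),W.max(0),xs.min(),xs.max(),ys.min(),ys.max())
  for fr in(True,False):
    P,a,i=fit("wrist",b["mask"],"ptr",(583.,-137.),-1.8,22,fr);print(np.round(P,1),"ang",round(a,3),"joint",round(a+.053,3),"iou",round(i,3))
im=get_image("wrist")
for n,z in(("sample_cylinder",60),("manifold",53)):
  for b in boxes_of("wrist",n)[:1]:print(n,b,at("wrist",b["point"],z))
E
```

```text
15.35 [ 550.  -162.9  233.3] yaw -0.224 F [-0.5  0.4 -0.2]
0.94 2485 [ 577.3683  -162.82747] [ 558.40076 -221.54485] [ 600.5125 -122.1241] 200 312 126 165
[ 582.6 -140.5] ang -1.814 joint -1.761 iou 0.931
[ 583. -137.] ang -1.813 joint -1.76 iou 0.881
manifold {'point': [191.0, 112.2], 'confidence': 0.6} [ 615.8415   -119.280525]
```

View pics/w7.png

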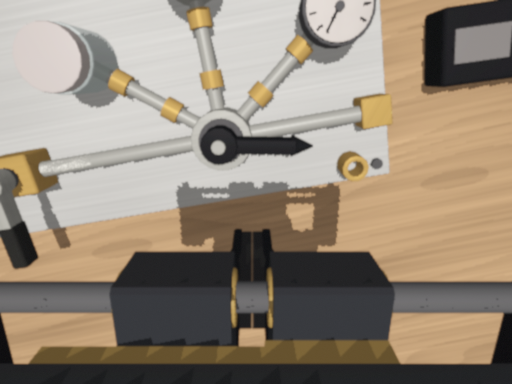

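The wrist view shows the pointer from hub (220,145) to tip (310,145), along the tool's y. The gauge, coupling and power box are clear of the arc. The fit gives joint −1.76, so it needs about +101° to reach the cylinder on the middle port.

step_arm --pt "-1 -0.013 0.016 0 0 0 0" --pt "-1 0 0 0.04 0 0 0" --pt "-1 0 0 0.04 0 0 0" --pt "-1 0 0 0.04 0 0 0" --pt "-1 0 0 0.02 0 0 0" --pt "-1 0 0 0.02 0 0 0" --pt "-1 0.01 0 0 0 0 0" --pt "-1 0.007 0 0 0 0 0" --pt "-1 0.003 0 0 0 0 0" --pt "-1 0 0 0 0 0 0"

```text
t: 16.85
tcp_pos: [554.4, -180.6, 74.4]
ee_rot: [3.121, -0.356, 0.002]
force: [0.0, 0.2, -0.3]
opening: 0.009
gripper_force: 0.0
```

step_arm --pt "-1 0.0041 0.0013 0 0 0 -5" --pt "-1 0.0041 0.0013 0 0 0 -5" --pt "-1 0.0041 0.0013 0 0 0 -5" --pt "-1 0.0041 0.0013 0 0 0 -5" --pt "-1 0.0041 0.0013 0 0 0 -5" --pt "-1 0.0041 0.0013 0 0 0 -5" --pt "-1 0.0041 0.0013 0 0 0 -5" --pt "-1 0.0041 0.0013 0 0 0 -5" --pt "-1 0 0 0 0 0 0"

```text
t: 17.98
tcp_pos: [586.7, -188.4, 74.0]
ee_rot: [3.054, 0.732, 0.001]
force: [-1.0, -2.6, 1.0]
opening: 0.004
gripper_force: 1.0
```

```bash
cat > pt.py <<'E'
from st import *
M=np.array([582.6,-140.5]);y=np.arctan2(R[1,0],R[0,0]);d=o["tcp_pos"][:2]-M
# tool x = push direction; report in tool frame
print("in tool frame, pivot at",(-d@R[:2,0]).round(1),(-d@R[:2,1]).round(1),"joint if flush",round(y-np.pi/2+.053,3))
E
python3 pt.py
```

```text
17.98 [ 586.7 -188.4   74. ] yaw 0.47 F [-1.  -2.6  1. ]
in tool frame, pivot at 18.0 -44.6 joint if flush -1.048
```

step_arm --pt "-1 0.0041 0.0013 0 0 0 -5" --pt "-1 0.0041 0.0013 0 0 0 -5" --pt "-1 0.0041 0.0013 0 0 0 -5" --pt "-1 0.0041 0.0013 0 0 0 -5" --pt "-1 0.0041 0.0013 0 0 0 -5" --pt "-1 0.0041 0.0013 0 0 0 -5" --pt "-1 0.0041 0.0013 0 0 0 -5" --pt "-1 0.0041 0.0013 0 0 0 -5" --pt "-1 0.0041 0.0013 0 0 0 -5" --pt "-1 0 0 0 0 0 0"

```text
t: 19.23
tcp_pos: [620.1, -170.1, 74.0]
ee_rot: [2.541, 1.843, 0.001]
force: [1.7, -3.8, -2.0]
opening: 0.007
gripper_force: 1.9
```

```bash
python3 pt.py
```

```text
19.23 [ 620.1 -170.1   74. ] yaw 1.255 F [ 1.7 -3.8 -2. ]
in tool frame, pivot at 16.5 -44.9 joint if flush -0.263
```

step_arm --pt "-1 -0.01 0 0 0 0 0" --pt "-1 -0.015 0 0 0 0 0" --pt "-1 0 0 -0.05 0 0 0" --pt "-1 0 0 -0.05 0 0 0" --pt "-1 0 0 -0.05 0 0 0" --pt "-1 0 0 -0.01 0 0 0" --pt "-1 0 0 0 0 0 0" --pt "-1 0 0 0 0 0 0"

```text
t: 20.23
tcp_pos: [610.4, -192.9, 231.1]
ee_rot: [-2.54, -1.844, 0.003]
force: [-0.8, 0.7, -0.7]
opening: 0.003
gripper_force: 0.0
```

```bash
cat > pf.py <<'E'
from st import *
from fit import *
im=get_image("wrist");cv2.imwrite("pics/p%d.png"%(o["t"]*100),im)
b=trace("wrist","pointer_tip")
for c in b[:1]:
  print(c["confidence"],c["mask"].sum(),c["point"])
  for P0 in((582.6,-140.5),(583.,-138.)):
   for fr in(True,False):
    P,a,i=fit("wrist",c["mask"],"ptr",P0,-.2,22,fr);print(np.round(P,1),"ang",round(a,3),"joint",round(a+.053,3),"iou",round(i,3))
im=get_image("wrist")
b=trace("wrist","sample_cylinder")
for c in b[:1]:
  ys,xs=np.nonzero(c["mask"]);print("cyl",c["confidence"],xs.min(),xs.max(),ys.min(),ys.max(),c["point"])
E
python3 pf.py
```

```text
20.23 [ 610.4 -192.9  231.1] yaw 1.256 F [-0.8  0.7 -0.7]
0.94 2442 [226.3, 127.0]
[ 582.1 -139.1] ang -0.295 joint -0.242 iou 0.922
[ 582.6 -140.5] ang -0.275 joint -0.222 iou 0.896
[ 582.2 -138.9] ang -0.304 joint -0.251 iou 0.921
[ 583. -138.] ang -0.322 joint -0.269 iou 0.916
cyl 0.55 330 414 47 114 [372.7, 79.5]
```

step_arm --pt "-1 0 0 0.04 0 0 0" --pt "-1 0 0 0.04 0 0 0" --pt "-1 0 0 0.04 0 0 0" --pt "-1 0 0 0.02 0 0 0" --pt "-1 0 0 0.02 0 0 0" --pt "-1 0.01 0 0 0 0 0" --pt "-1 0.01 0 0 0 0 0" --pt "-1 0.003 0 0 0 0 0" --pt "-1 0 0 0 0 0 0"

```text
t: 21.55
tcp_pos: [619.6, -171.0, 74.7]
ee_rot: [2.54, 1.846, 0.001]
force: [0.2, -0.2, 0.2]
opening: 0.011
gripper_force: 0.0
```

step_arm --pt "-1 0.0041 0.0013 0 0 0 -5" --pt "-1 0.0041 0.0013 0 0 0 -5" --pt "-1 0.0025 0.0008 0 0 0 -3" --pt "-1 0 0 0 0 0 -2" --pt "-1 0 0 0 0 0 0"

```text
t: 22.18
tcp_pos: [625.5, -162.7, 74.4]
ee_rot: [2.278, 2.16, 0.001]
force: [2.7, -4.1, 0.2]
opening: 0.005
gripper_force: 1.7
```

```bash
python3 pt.py
```

```text
22.18 [ 625.5 -162.7   74.4] yaw 1.517 F [ 2.7 -4.1  0.2]
in tool frame, pivot at 19.9 -44.1 joint if flush -0.0
```

step_arm --pt "-1 0.001 0 0 0 0 0" --pt "-1 0.001 0 0 0 0 0" --pt "-1 0.0003 0 0 0 0 0" --pt "-1 0 0 0 0 0 0" --pt "-1 -0.01 0 0 0 0 0" --pt "-1 -0.015 0 0 0 0 0" --pt "-1 0 0 -0.05 0 0 0" --pt "-1 0 0 -0.05 0 0 0" --pt "-1 0 0 -0.05 0 0 0" --pt "-1 0 0 -0.01 0 0 0"

```text
t: 23.42
tcp_pos: [625.0, -185.8, 238.4]
ee_rot: [2.275, 2.158, 0.004]
force: [0.2, -0.5, -0.3]
opening: 0.008
gripper_force: 0.0
```

step_arm --pt "-1 0 0 0 0 0 0" --pt "-1 0 0 0 0 0 0"

```text
t: 23.68
tcp_pos: [622.1, -184.1, 230.8]
ee_rot: [-2.276, -2.159, 0.003]
force: [0.1, 0.2, -0.1]
opening: 0.007
gripper_force: 0.0
```

```bash
sed -i 's/,-.2,22,fr/,-.05,22,fr/' pf.py; python3 pf.py
```

```text
23.68 [ 622.1 -184.1  230.8] yaw 1.518 F [ 0.1  0.2 -0.1]
0.79 2592 [229.7, 126.7]
[ 583.2 -140.5] ang -0.029 joint 0.024 iou 0.944
[ 582.6 -140.5] ang -0.032 joint 0.021 iou 0.938
[ 583.2 -140.7] ang -0.023 joint 0.03 iou 0.946
[ 583. -138.] ang -0.071 joint -0.018 iou 0.909
cyl 0.73 334 414 93 160 [376.3, 123.8]
```

step_arm --pt "-1 -0.02 -0.03 -0.03 0 0 0" --pt "-1 -0.02 -0.03 -0.03 0 0 0" --pt "-1 -0.02 -0.03 -0.02 0 0 0" --pt "-1 0 0 0 0 0 0" --pt "-1 0 0 0 0 0 0"

```text
t: 24.5
tcp_pos: [530.5, -239.2, 312.7]
ee_rot: [-2.279, -2.161, -0.0]
force: [-0.4, 0.4, -0.8]
opening: 0.002
gripper_force: 0.0
```

```bash
python3 - <<'E'
from fit import *
o=get_obs();print(o["t"],o["tcp_pos"],o["force"],np.abs(o["dq"]).max())
im=get_image("wrist")
for n,k,P0,a0 in(("pointer_tip","ptr",(582.9,-140.2),-.05),("vent_lever_tip","vent",(593.5,79.5),3.09)):
  for b in trace("wrist",n)[:1]:
    for fr in(True,False):
      P,a,i=fit("wrist",b["mask"],k,P0,a0,24,fr);print(n,b["confidence"],np.round(P,1),round(a,3),round(i,3))
t=get_image("top")
cv2.imwrite("pics/end.png",np.vstack([im[:260],cv2.resize(t[110:250,140:440],(512,239))]))
E
```

```text
24.5 [ 530.45947142 -239.23649154  312.71352284] [-0.36669317  0.3690998  -0.81792932] 0.01791483041296035
pointer_tip 0.87 [ 582.1 -140.3] -0.023 0.948
pointer_tip 0.87 [ 582.9 -140.2] -0.025 0.938
```

View pics/end.png

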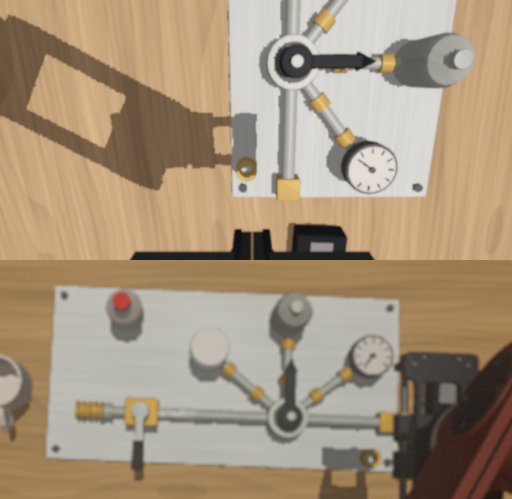

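The final picture shows the pointer from hub (297,62) to tip (372,62), aimed at the cylinder. The vent lever (140,410)–(138,465) stands crosswise to its pipe, and the loose things are where they were.

```bash
python3 -c "
from plant import *
print(finish_job())"
```

```text
the job is handed in; nothing more can be done
None
```

The job is handed in: the vent lever is shut at about 1.57 rad (I nudged it back after it overshot to about 1.645), then the pointer was set on the steel cylinder to within about 0.03 rad, with the hand clear and the loose things left as they were.

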